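# Tip a sorting tray onto its pouring corner and hold it there

### The arm

A 6-joint arm with a two-finger parallel gripper is mounted at the origin on the work surface. World frame = base frame: x ahead of the robot, y to its left, z up, the work surface at z = 0. Lengths are in mm, angles in rad, forces in N, time in s.
With the tool pointing down it reaches from about 350 to 875 mm from the base axis. Payload 4.2 kg.
Tool frame: the origin (TCP) lies between the finger pads; the fingertips stand 11 mm ahead of it and the grasp point (between the pads) lies 8 mm behind it; z points along the fingers, y is the direction in which the jaws open and shut (so a half turn about z gives the same grasp; the last joint's range is limited). The gripper opens to 85 mm and grips with 20 to 120 N. Pads are 22 mm wide; open, the fingers measure 114 mm over their backs; the gripper's body (76 mm by 85 mm) begins 54 mm behind the grasp point. The pads swing forward as they close: fully open they stand 13 mm farther back than shut.
Start: joints at [-0.95, 0.385, 0.008, 0, -1.194, -0.259], TCP at [221.238, -584.511, 242.312] pointing down, gripper open.
Joint ranges: [-3.14, 3.14], [-1.21, 2.06], [-1.07, 1.41], [-3.16, 2.05], [-2.99, -0.16], [-3.1, 3.1]. Speed limits (rad/s): [2.79, 2.79, 3.14, 3.14, 3.14, 3.14].

### API

Orientations are given as [roll, pitch, yaw] about the fixed x, y, z axes, in that order (R = Rz(yaw) Ry(pitch) Rx(roll)).
In Python, from bench import r, fingers, readout, get_image, camera_info, order gives the robot as it stands. The module is installed in compiled form; this text tells all that it offers. Calls block until the motion is done:
- r.goto(position, orientation): joint-space move of the TCP to a pose.
- r.line_to(position, frame=None, velocity=150): straight line of the TCP; frame=None keeps the orientation; velocity is the mean speed in mm/s.
- r.move_joints(angles): joint-space move.
- fingers.release() and fingers.clamp(grasp_force=None): open the fingers fully, or close them until they stop; grasp_force is the grip in N (None keeps the last).
- r.hold(seconds).
- r.solve_ik(position, orientation): joint angles nearest the present ones, or None.
- readout.state(): the state.
- get_image(name): name is "scene" or "top"; returns (picture, depth): 400x640x3 uint8, red, green, blue; 400x640 float32, mm along the optical axis (not along the pixel's ray), 0 where there is no reading.
- camera_info(name): a dict with "mtx" (3x3 intrinsics, pixels), "distortion" ([k1, k2, p1, p2, k3] as OpenCV has them; the pictures are not rectified), "xyz" and "rotation" of the camera in the world. Camera axes: x right, y down, z forward; pixel columns grow to the right and rows downward; lengths in mm; the calibration is good to about 2 mm. A picture is of the moment at which its call begins. camera_info takes no time and is no camera call.
A pose or a line that the arm cannot do raises r.MotionError and nothing moves.
- order.finish_job(): hands the job in, once; it reports no verdict.
The state is a dict: "clock": time; "joint_positions": joint angles; "qvel": joint speeds; "tau": joint torques, N m; "tcp_pos": TCP position; "tool_rot": TCP orientation; "ft_force": force on the tool from outside, world axes, zero at the start; "wrist_torque": the same for the moment, N m; "finger_gap": opening from 0.0 (shut) to 1.0 (fully open).
Only numpy, scipy, OpenCV 4.12 (cv2) and the standard library are available. Lean on these libraries where they do the work, as an engineer would, in place of code of your own. Each camera call takes 0.05 s, during which the arm holds its last target. There are 200 camera calls.

### The job

The loose nuts and collars of a test cell, five in all, lie scattered in the white sorting tray. Tip the tray up on its pouring corner, that corner left resting on the bench, until all five have slid together into the pouring corner; spill none, and leave everything else on the bench where it is. Finish while still holding the tray tilted, steady in your grip and leaning on nothing else, so that I can pick them out of the corner.

Things in the scene. Friction and masses are not known exactly. Their poses are not given: they have to be found in the camera images.
- tray: White plastic sorting tray, 180 mm square, 0.2 to 0.4 kg. Origin: centre of its underside; z up. +x runs along a diagonal from the pouring corner (-x) to the finger grip (+x); both these corners are cut off straight, square to x; the full corners are 127 mm out at +y, -y. Floor and side walls 3 mm thick, walls 40 mm high. Starts flat, grip away from the robot, turned up to 40 degrees either way.
- tray_grip (a point): Centre of the top of the finger grip, an upright tab square to the tray's x, 12 mm thick; up to 40 mm from the tray's underside it fills the cut corner's 57 mm, above the walls it is 40 mm wide and rises to 75 mm. This point: (93, 0, 75) mm in the tray frame. Pinch it from above across its 40 mm width or its 12 mm thickness; no nut or collar lies within 20 mm of it.
- tray_corner (a point): Inside of the pouring corner, where the floor meets the middle of the low pouring wall: (-96, 0, 3) mm in the tray frame. That wall is 57 mm wide and 22 mm high, with a lip above it flared out to 34 mm high and 110 mm from the tray's origin. At up to 40 degrees of tilt it keeps the nuts and collars in.
- tray_foot (a point): Middle of the straight outer bottom edge of the pouring corner, 57 mm long along the tray's y; (-99, 0, 0) mm in the tray frame. The tray tips about this edge.
- clamp_nut1: loose knurled brass clamp nut with a short neck, 24 mm across, 17 mm high, 42 g; origin at the centre of its underside. Starts on the tray's floor, more than 75 mm from the pouring corner. Smooth: slides from 13 to 21 degrees of tilt, but rubbing along a side wall needs up to about 34 degrees.
- clamp_nut2: as clamp_nut1
- clamp_nut3: as clamp_nut1
- collar1: loose plain steel stop collar (a flat ring), 24 mm across, 12 mm high, 34 g; origin at the centre of its underside. Starts on the tray's floor and slides like the clamp nuts.
- collar2: as collar1
- moisture_tin: Bystander: lidded aluminium tin, 63 mm across, 38 mm high, beside the tray on the side of its finger grip; origin at the centre of its underside.
- top_cap: Bystander: small stepped aluminium cap, 38 mm across, 24 mm high, beside the tray on the side of its finger grip; origin at the centre of its underside.
- porous_stone: Bystander: flat red-brown disc, 70 mm across, 10 mm thick, beside the tray on the side of its pouring corner; origin at the centre of its underside.
- split_former: Bystander: upright steel tube, 48 mm across, 100 mm high, with two clamp lugs, to one side of the tray; origin at the centre of its underside.
- soil_core: Bystander: upright brown soil cylinder, 38 mm across, 76 mm high, to one side of the tray; origin at the centre of its underside.
- wrench: Bystander: steel wrench lying flat, to one side of the tray.
- screwdriver: Bystander: screwdriver lying flat, to one side of the tray.

How it is judged:
By the outcome, as a careful person would: the job done as asked, in the order asked, and still so for the second after the job is handed in, while the arm keeps its last pose, push and grip.
It also fails if it takes over 42 s, if anything falls off the work surface, if the arm or the gripper's body presses on something with over 40 N, if the wrist force passes 120 N, or if a joint passes its speed limit or range.

## Working session

There is one attempt and no reset: what is moved stays moved. The work goes in short steps, each a Python script; the robot and the scene stay as the last script left them, time stands still between calls to the robot, and variables do not carry over. Pictures are saved under pics/ and viewed, about 8 in all and at most 12, crops included, and the job is handed in when it is done.

```bash
mkdir -p pics; ls
python3 - <<'E'
from bench import *
import cv2,numpy as np
for n in("top","scene"):
    p,d=get_image(n); cv2.imwrite(f"pics/{n}0.png",p[...,::-1]); np.save(f"pics/{n}0.npy",d)
    print(n,camera_info(n), d[d>0].min(), d.max())
print(readout.state())
E
```

```text
pics
top {'mtx': array([[402.56644016,   0.        , 314.68206662],
       [  0.        , 402.56644016, 198.01539862],
       [  0.        ,   0.        ,   1.        ]]), 'distortion': array([-0.0958743,  0.       ,  0.       ,  0.       ,  0.       ]), 'xyz': array([ 342.8787919 ,  -11.97307972, 1093.40084543]), 'rotation': array([-2.93910199, -0.00609238, -1.46353639])} 328.93436 1929.7208
scene {'mtx': array([[442.68968526,   0.        , 319.06476192],
       [  0.        , 442.68968526, 203.49493893],
       [  0.        ,   0.        ,   1.        ]]), 'distortion': array([-0.06617315,  0.        ,  0.        ,  0.        ,  0.        ]), 'xyz': array([1122.38715726, -680.34349239,  685.63409021]), 'rotation': array([-2.17595534e+00,  1.92327501e-03,  7.05015130e-01])} 545.07153 3645.4927
{'clock': 0.1, 'joint_positions': array([-9.50383101e-01,  3.85460481e-01,  6.78733214e-03, -4.35782020e-04,
       -1.19400639e+00, -2.58590324e-01]), 'qvel': array([ 0.00014985, -0.0012773 ,  0.00263058,  0.00199883,  0.00164014,
       -0.0010465 ]), 'tau': array([-6.35153501e-04, -3.93320203e+01,  1.88930476e+01,  4.19807285e+00,
       -2.62677298e-03,  2.00138982e-05]), 'tcp_pos': array([ 221.07625078, -584.06708247,  241.35213942]), 'tool_rot': array([ 3.13966848e+00, -9.01321349e-05, -2.77993039e+00]), 'ft_force': array([ 0.48280776, -0.3326629 ,  0.10254924]), 'wrist_torque': array([ 0.05270471, -0.0290697 , -0.02350843]), 'finger_gap': 1.0005460535422175}
```

View pics/top0.png

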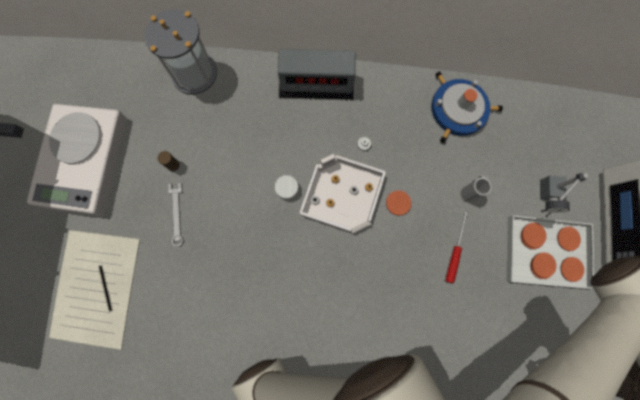

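View pics/scene0.png

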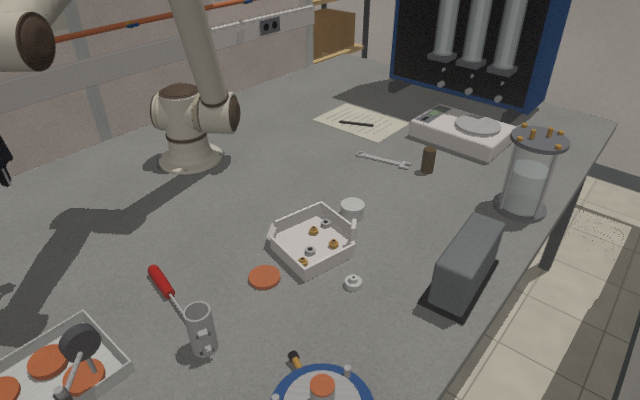

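Top view: the tray is centred near (344,193), with the grip near (330,162), the pouring corner near (358,229), the tin at (287,187), the cap at (365,143) and the stone at (398,203). Next I measure these.

```bash
cat > h.py <<'E'
from bench import *
import cv2,numpy as np
from scipy.spatial.transform import Rotation as R
def cam(n):
    c=camera_info(n); return c['mtx'],c['distortion'],np.array(c['xyz']),R.from_euler('xyz',c['rotation']).as_matrix()
def cloud(n,d):
    K,D,t,M=cam(n); h,w=d.shape
    uv=np.stack(np.meshgrid(np.arange(w),np.arange(h)),-1).reshape(-1,1,2).astype(float)
    q=cv2.undistortPoints(uv,K,D).reshape(h,w,2)
    P=np.dstack([q*d[...,None],d])@M.T+t; P[d<=0]=np.nan; return P
def project(n,P):
    K,D,t,M=cam(n); return cv2.projectPoints(np.float64(P).reshape(-1,1,3),cv2.Rodrigues(M.T)[0],-M.T@t,K,D)[0].reshape(-1,2)
E
cat > m.py <<'E'
from h import *
for n,box in(("top",(290,140,400,240)),("scene",(250,190,375,300))):
    p=cv2.imread(f"pics/{n}0.png"); d=np.load(f"pics/{n}0.npy"); P=cloud(n,d)
    u0,v0,u1,v1=box
    print(n,"bench z",np.nanmedian(P[250:290,250:400,2]) if n=="top" else np.nanmedian(P[250:300,60:120,2]))
    Q=P[v0:v1,u0:u1].reshape(-1,3); 
    hi=Q[(Q[:,2]>48)]
    if len(hi): print("z>48",len(hi),hi.mean(0),hi.max(0),hi.min(0))
    cv2.imwrite(f"pics/{n}c.png",cv2.resize(p[v0:v1,u0:u1],None,fx=6,fy=6,interpolation=cv2.INTER_CUBIC))
P=cloud("top",np.load("pics/top0.npy"))
for u,v in[(287,187),(365,143),(398,203),(344,193),(480,190)]: print(u,v,P[v,u].round())
E
python3 m.py
```

```text
top bench z 0.7624664770927438
z>48 99 [658.40503052 -18.06740304  70.22220602] [675.20083674   0.71779694  79.06475702] [646.15466465 -35.98954555  48.36550727]
scene bench z 1.025839904855161
z>48 105 [666.2185467  -25.32901796  68.73511743] [675.86661422  -2.21409707  78.28205594] [647.47802809 -37.15398538  48.19941755]
287 187 [581.  82.  40.]
365 143 [ 734. -118.   24.]
398 203 [ 574. -223.   19.]
344 193 [589. -74.   2.]
480 190 [ 630. -442.   40.]
```

View pics/topc.png

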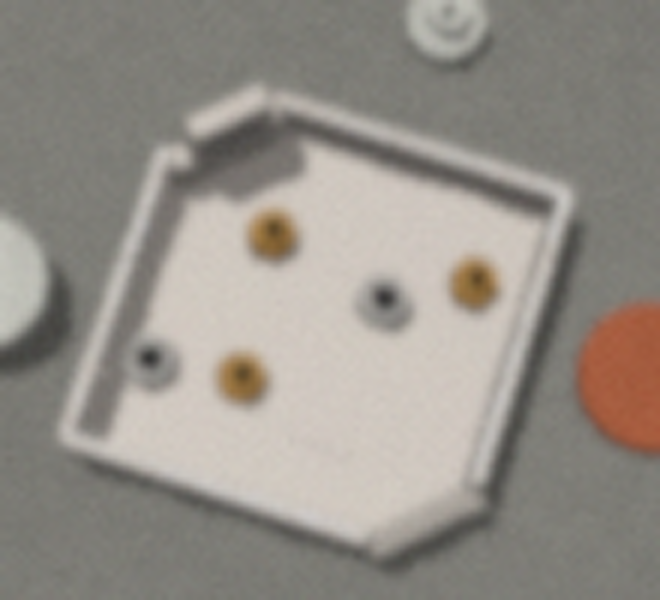

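The crop shows the grip tab at the top-left (crop ~228,110), the full corners at (65,437) and (572,192), and the pouring lip at the bottom-right (~431,533). Three brass nuts and two collars lie spread over the floor. Next I fit the tray pose.

```bash
cat > fit.py <<'E'
from h import *
from scipy.optimize import least_squares
pts=[((65,437),(0,127,40)),((572,192),(0,-127,40)),((431,533),(-110,0,34)),((228,112),(93,0,75)),((190,124),(99,20,75)),((264,90),(99,-20,75))]
uv=np.array([((a+.5)/6-.5+290,(b+.5)/6-.5+140) for (a,b),_ in pts]); T=np.array([t for _,t in pts],float)
def W(p,T): return R.from_euler('z',p[2]).apply(T)+[p[0],p[1],0]
s=least_squares(lambda p:(project("top",W(p,T))-uv).ravel(),[600,-60,.35],loss='soft_l1')
print(s.x,np.degrees(s.x[2]),(project("top",W(s.x,T))-uv).round(2).tolist())
print("grip",W(s.x,T[3]),"foot",W(s.x,np.array([-99,0,0.])))
# independent depth check: tab top and floor
for n in("top","scene"):
    P=cloud(n,np.load(f"pics/{n}0.npy")).reshape(-1,3)
    L=R.from_euler('z',-s.x[2]).apply(P-[s.x[0],s.x[1],0])
    k=(L[:,2]>55)&(L[:,2]<90)&(abs(L[:,1])<60)&(abs(L[:,0]-93)<40)
    print(n,"tab local med/min/max",np.median(L[k],0),np.percentile(L[k],[5,95],axis=0).round(1).tolist())
    k=(L[:,2]>25)&(L[:,2]<60)&(abs(L[:,0])<250)&(abs(L[:,1])<250)&(np.abs(L[:,:2]).sum(1)>145)
    for ang in ():pass
    print(n,"floor z",np.median(L[(np.hypot(L[:,0],L[:,1])<60)&(abs(L[:,2])<10),2]))
    P2=P[(P[:,2]>8)&(P[:,2]<110)&(abs(L[:,0])<200)&(abs(L[:,1])<200)&((abs(L[:,0])+abs(L[:,1]))>140)]
    L2=R.from_euler('z',-s.x[2]).apply(P2-[s.x[0],s.x[1],0])
    print(n,"outside stuff L:",np.unique((L2[:,:2]/20).round()*20,axis=0,return_counts=True)[0].tolist()[:60])
E
python3 fit.py
```

```text
[ 5.82929969e+02 -6.92650972e+01  5.66602092e-01] 32.463908515633136 [[0.09, 0.37], [-0.34, 0.38], [0.4, 0.53], [0.45, 0.14], [-1.02, -0.61], [0.17, -1.34]]
grip [661.39683424 -19.34565115  75.        ] foot [ 499.40072576 -122.40515259    0.        ]
top tab local med/min/max [90.59400478  2.63065519 74.57145245] [[86.8, -15.7, 58.8], [97.9, 19.9, 78.0]]
top floor z 3.8906615807781004
top outside stuff L: [[-120.0, -160.0], [-120.0, -140.0], [-120.0, -120.0], [-120.0, -100.0], [-100.0, -160.0], [-100.0, -140.0], [-100.0, -120.0], [-100.0, -100.0], [-80.0, -160.0], [-80.0, -140.0], [-80.0, -120.0], [-80.0, -100.0], [-60.0, -160.0], [-60.0, -140.0], [-60.0, -120.0], [-60.0, -100.0], [60.0, 100.0], [60.0, 120.0], [60.0, 140.0], [60.0, 160.0], [80.0, -120.0], [80.0, -100.0], [80.0, 100.0], [80.0, 120.0], [80.0, 140.0], [80.0, 160.0], [100.0, -140.0], [100.0, -120.0], [100.0, -100.0], [100.0, 100.0], [100.0, 120.0], [100.0, 140.0], [100.0, 160.0], [120.0, -140.0], [120.0, -120.0], [120.0, -100.0], [120.0, 120.0], [120.0, 140.0]]
scene tab local med/min/max [93.60914726 -9.90801018 74.32187335] [[88.6, -18.5, 58.4], [99.2, 16.6, 77.4]]
scene floor z 3.8986083823589293
scene outside stuff L: [[-120.0, -160.0], [-120.0, -140.0], [-120.0, -120.0], [-120.0, -100.0], [-100.0, -160.0], [-100.0, -140.0], [-100.0, -120.0], [-100.0, -100.0], [-80.0, -160.0], [-80.0, -140.0], [-80.0, -120.0], [-80.0, -100.0], [-60.0, -160.0], [-60.0, -140.0], [-60.0, -120.0], [-60.0, -100.0], [60.0, 100.0], [60.0, 120.0], [60.0, 140.0], [60.0, 160.0], [80.0, -140.0], [80.0, -120.0], [80.0, 100.0], [80.0, 120.0], [80.0, 140.0], [80.0, 160.0], [100.0, -140.0], [100.0, -120.0], [100.0, -100.0], [100.0, 100.0], [100.0, 120.0], [100.0, 140.0], [100.0, 160.0], [120.0, -140.0], [120.0, -120.0], [120.0, -100.0], [120.0, 120.0], [120.0, 140.0]]
```

Tab top, floor height and pose agree in both cameras: tray at (583,-69), yaw 32.5°. I'll pinch the tab across its 12 mm thickness, so the jaws run along tray x and the grip is stiff about the tilt axis. First I check IK along the tilt arc.

```bash
cat >> h.py <<'E'
TH=0.5666; C=np.array([582.9,-69.3]); ZG=48.
def tool(phi,flip=1,tcp0=None,th=TH):
    """TCP pose when the tray, gripped with TCP at tcp0 (flat), is tipped by phi deg about the foot edge"""
    if tcp0 is None: tcp0=np.r_[C+93*np.array([np.cos(th),np.sin(th)]),ZG]
    foot=np.r_[tcp0[:2]-192*np.array([np.cos(th),np.sin(th)]),0]
    Rt=R.from_euler('z',th)*R.from_euler('y',-np.radians(phi))
    p=foot+Rt.apply([192,0,tcp0[2]])
    return p,(Rt*R.from_euler('z',flip*np.pi/2)*R.from_euler('x',np.pi)).as_euler('xyz')
E
python3 - <<'E'
from h import *
for f in(1,-1):
    for phi in(0,15,30,37):
        p,o=tool(phi,f); q=r.solve_ik(p,o); print(f,phi,p.round(),o.round(2),None if q is None else np.round(q,2))
    p,o=tool(0,f); q=r.solve_ik(p+[0,0,130],o); print("above",None if q is None else np.round(q,2))
E
```

```text
1 0 [661. -19.  48.] [3.14 0.   2.14] [ 0.21  0.62 -0.11 -0.   -0.83 -2.79]
1 15 [645. -30.  96.] [2.88 0.   2.14] [ 0.15  0.47 -0.22 -0.17 -0.65 -2.6 ]
1 30 [619. -46. 138.] [2.62 0.   2.14] [ 0.03  0.35 -0.26 -0.5  -0.55 -2.23]
1 37 [604. -56. 154.] [ 2.5  -0.    2.14] [-0.06  0.3  -0.27 -0.71 -0.57 -1.99]
above [ 0.21  0.49  0.02  0.   -1.09 -2.79]
-1 0 [661. -19.  48.] [ 3.14  0.   -1.  ] [ 0.21  0.62 -0.11  0.   -0.83  0.35]
-1 15 [645. -30.  96.] [-2.88  0.   -1.  ] [ 0.15  0.47 -0.22 -0.17 -0.65  0.54]
-1 30 [619. -46. 138.] [-2.62 -0.   -1.  ] [ 0.03  0.35 -0.26 -0.5  -0.55  0.91]
-1 37 [604. -56. 154.] [-2.5  0.  -1. ] [-0.06  0.3  -0.27 -0.71 -0.57  1.16]
above [ 0.21  0.49  0.02  0.   -1.09  0.35]
```

Run:
```python
from h import *
def s(m):
    t=readout.state(); print(m,round(t['clock'],2),t['tcp_pos'].round(1),t['ft_force'].round(1),t['wrist_torque'].round(2),round(t['finger_gap'],3))
p,o=tool(0,-1)
r.goto(p+[0,0,110],o); s("above")
r.line_to(p+[0,0,3],velocity=100); s("down")
r.hold(.3); s("down+")
pic,d=get_image("top"); cv2.imwrite("pics/top1.png",pic[...,::-1])
pic,d=get_image("scene"); cv2.imwrite("pics/s1.png",cv2.resize(pic[130:330,200:440,::-1],None,fx=3,fy=3))
```

```text
above 2.65 [661.3 -20.4 158.2] [-0.6 -0.4  0.2] [ 0.    0.04 -0.02] 1.0
down 3.87 [662.  -19.3  51.9] [0.1 0.3 0.1] [-0.03  0.02  0.  ] 0.998
down+ 4.17 [661.5 -19.3  51.5] [-0.2  0.4 -0.3] [-0.01 -0.02  0.  ] 1.0
```

View pics/s1.png

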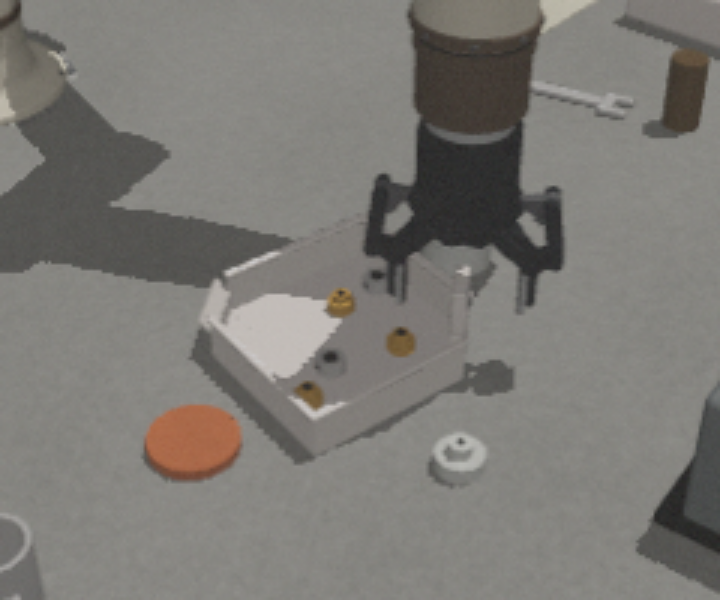

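The scene view shows the fingers (~(400,280) and (525,290)) straddling the tab at (460,290), clear of the nuts. Now I lower, clamp and tip to 10° while watching forces.

```bash
cat >> h.py <<'E'
def st(m):
    t=readout.state(); print(m,round(t['clock'],2),t['tcp_pos'].round(1),t['ft_force'].round(1),t['wrist_torque'].round(2),round(t['finger_gap'],3),flush=True); return t
E
python3 - <<'E'
from h import *
p,o=tool(0,-1)
r.line_to(p,velocity=60); st("down")
fingers.clamp(60); r.hold(.4); t=st("clamped")
r.line_to(p,velocity=20) if False else None
for phi in(3,6,10):
    q,o=tool(phi,-1); r.line_to(q,o,velocity=18); r.hold(.15); t=st(phi)
    print("   cmd-act",(q-t['tcp_pos']).round(1))
E
```

```text
down 4.52 [661.1 -19.4  47.6] [-0.2  1.   0.2] [ 0.02 -0.02 -0.  ] 0.994
clamped 5.58 [661.3 -19.3  48.2] [-1.   1.2  1.9] [ 0.17  0.31 -0.09] 0.13
3 6.46 [658.8 -20.9  57.7] [ 0.1  0.6 -2.7] [-0.1   0.01 -0.06] 0.136
   cmd-act [0.2 0.  0.3]
6 7.33 [656.  -22.7  67.6] [ 0.2  0.1 -3.2] [-0.19  0.38 -0.03] 0.13
   cmd-act [0.2 0.  0.2]
10 8.4 [651.7 -25.4  80.3] [-0.  -0.1 -3.6] [-0.41  0.66 -0.  ] 0.132
   cmd-act [ 0.2 -0.   0.3]
```

Gap 0.13 is about 11 mm, so the tab is held. Fz is near the half-to-full weight range, so I probe whether the foot is really on the bench by lowering in small steps, and check the tray's plane by depth.

```bash
cat >> h.py <<'E'
def plane(n,phi,th=TH):
    """offset of depth points on the tray's floor and tilt error, in the expected tipped tray frame"""
    pic,d=get_image(n); P=cloud(n,d).reshape(-1,3)
    t=readout.state(); Rt=R.from_euler('z',th)*R.from_euler('y',-np.radians(phi))
    org=t['tcp_pos']-Rt.apply([93,0,ZG])
    L=Rt.inv().apply(P-org); k=(abs(L[:,0])<75)&(abs(L[:,1])<50)&(abs(L[:,0])+abs(L[:,1])<100)&(abs(L[:,2]-3)<7)
    A=np.c_[L[k][:,:2],np.ones(k.sum())]; c=np.linalg.lstsq(A,L[k][:,2],rcond=None)[0]
    foot=org+Rt.apply([-99,0,0])
    print(n,"pts",k.sum(),"tilt err x,y deg",np.degrees(c[:2]).round(2),"floor z",c[2].round(2),"foot",foot.round(1))
    return pic
E
python3 - <<'E'
from h import *
plane("top",10); pic=plane("scene",10)
cv2.imwrite("pics/s2.png",cv2.resize(pic[130:330,200:440,::-1],None,fx=3,fy=3))
q,o=tool(10,-1)
for dz in(.5,1,1.5,2):
    r.line_to(q-[0,0,dz],o,velocity=10); r.hold(.2); t=st(dz)
    if t['ft_force'][2]>-1: break
E
```

```text
top pts 1497 tilt err x,y deg [ 0.   -0.12] floor z 3.7 foot [ 4.992e+02 -1.224e+02 -2.000e-01]
scene pts 1111 tilt err x,y deg [ 0.09 -0.27] floor z 3.97 foot [ 4.992e+02 -1.224e+02 -2.000e-01]
0.5 8.95 [651.9 -25.4  80.2] [-0.9 -0.1 -2.1] [-0.32  0.81 -0.01] 0.133
1 9.4 [652.1 -25.4  79.9] [-0.5 -0.6 -0.6] [-0.36  0.92 -0.08] 0.134
```

View pics/s2.png

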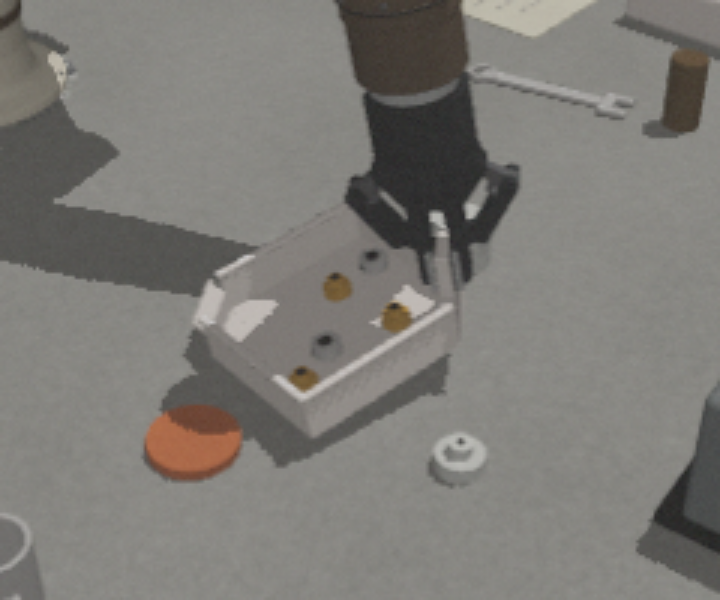

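The tray is tipped at the 10° expected (plane error 0.1°), the foot is on the bench (Fz responds at once), and the bystanders haven't moved. I continue slowly, trimming height by force.

```bash
cat >> h.py <<'E'
def tip(phis,dz,v=10):
    for phi in phis:
        q,o=tool(phi,-1); r.line_to(q-[0,0,dz],o,velocity=v); t=st(phi)
        dz+=np.clip((-1.5-t['ft_force'][2])/3,-.5,.5)
    print("dz",dz); return dz
E
python3 - <<'E'
from h import *
tip((13,16,19,22,25),1.0)
plane("top",25); pic=plane("scene",25)
cv2.imwrite("pics/s3.png",cv2.resize(pic[130:330,200:440,::-1],None,fx=3,fy=3))
E
```

```text
13 10.58 [648.3 -27.7  89.1] [1.  0.3 1.2] [-0.19  0.65 -0.07] 0.134
16 11.82 [644.  -30.5  98.5] [0.4 1.2 0. ] [-0.11  0.42 -0.06] 0.133
19 13.04 [639.  -33.4 107.6] [ 1.1 -0.5 -2.2] [-0.51  0.74  0.01] 0.136
22 14.21 [634.2 -36.5 116. ] [-1.7 -0.5 -2.4] [-0.83  1.27  0.02] 0.134
25 15.38 [629.1 -39.9 124.1] [-1.4 -0.4 -1.5] [-0.85  1.51  0.01] 0.135
dz 0.547558501740876
top pts 809 tilt err x,y deg [ 0.07 -0.49] floor z 3.84 foot [ 499.4 -122.4   -0.6]
scene pts 900 tilt err x,y deg [-0.2  -0.18] floor z 3.89 foot [ 499.4 -122.4   -0.6]
```

View pics/s3.png

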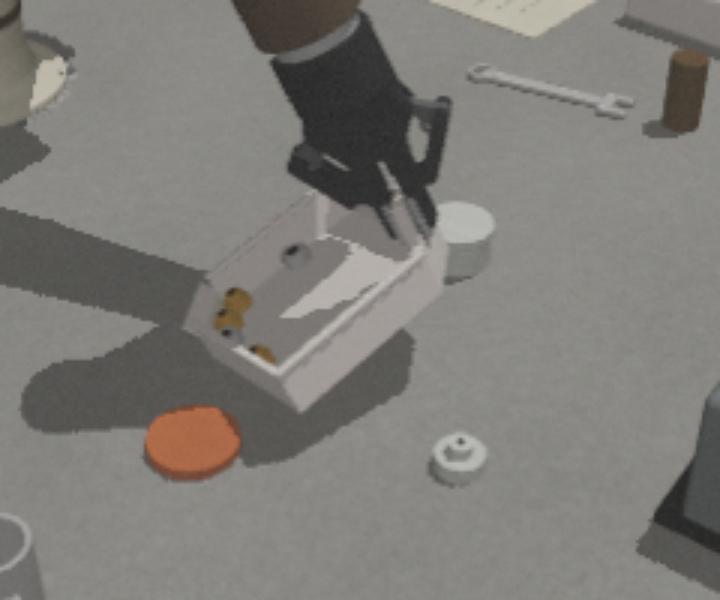

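At 25° two nuts and a collar have reached the corner (~(230,315)). One nut (262,355) and one collar (295,255) are still on the side walls. I continue to 37°.

Run:
```python
from h import *
tip((28,31,34,36,37),.55); r.hold(.5); st("held")
pic,_=get_image("top"); a=cv2.resize(pic[150:250,280:400,::-1],None,fx=4,fy=4,interpolation=cv2.INTER_CUBIC)
plane("top",37); pic=plane("scene",37)
b=cv2.resize(pic[150:300,220:400,::-1],None,fx=400/150,fy=400/150,interpolation=cv2.INTER_CUBIC)
cv2.imwrite("pics/s4.png",np.vstack([b,np.pad(a[:,:480],((0,0),(0,0),(0,0)))]) if False else np.hstack([b[:,:400],a[:,:400]]))
```

```text
28 16.66 [623.4 -43.5 132. ] [-0.7 -0.9 -1.4] [-0.86  1.56  0.01] 0.131
31 17.85 [617.4 -47.4 139.5] [-0.6 -0.4 -1.8] [-0.83  1.54 -0.01] 0.133
34 19.03 [611.1 -51.4 146.6] [-1.1  0.1 -1. ] [-0.81  1.5  -0.04] 0.133
36 19.88 [606.6 -54.2 151.2] [-1.   0.  -0.8] [-0.81  1.46  0.03] 0.134
37 20.39 [604.3 -55.8 153.6] [ 0.3 -0.6 -1.8] [-0.95  1.56  0.1 ] 0.135
dz 0.31703394370226257
held 20.89 [604.3 -55.6 153.5] [-0.7 -0.6 -2. ] [-1.02  1.6   0.04] 0.131
top pts 3 tilt err x,y deg [-30941.31  15880.38] floor z -37965.37 foot [ 4.993e+02 -1.224e+02 -4.000e-01]
scene pts 514 tilt err x,y deg [-0.78  0.17] floor z 3.44 foot [ 4.993e+02 -1.224e+02 -3.000e-01]
```

View pics/s4.png

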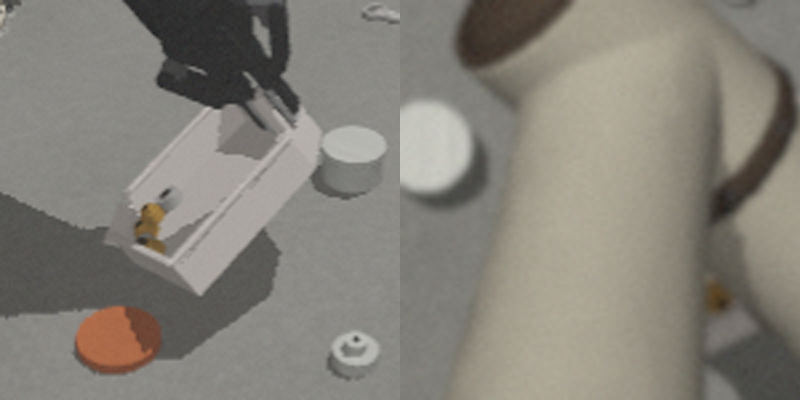

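The scene view shows the nuts and a collar packed in the corner (~(148,232)), with one collar just behind at (168,197). I convert to the tray frame to see whether it has arrived, with an enlarged crop.

Run:
```python
from h import *
pic,d=get_image("scene"); P=cloud("scene",d)
Rt=R.from_euler('z',TH)*R.from_euler('y',-np.radians(37)); t=readout.state()
org=t['tcp_pos']-Rt.apply([93,0,ZG]); L=Rt.inv().apply((P-org).reshape(-1,3)).reshape(P.shape)
# rectified view onto the plane z=14 of the tray frame (x right, y up), 4 px/mm
g=np.stack(np.meshgrid(np.arange(-115,0,.2),np.arange(70,-70,-.2)),-1)
W=org+Rt.apply(np.c_[g.reshape(-1,2),np.full(g.shape[0]*g.shape[1],14.)])
uv=project("scene",W).reshape(g.shape).astype(np.float32)
im=cv2.remap(pic,uv[...,0],uv[...,1],cv2.INTER_CUBIC)
for x in range(-110,0,10): cv2.putText(im,str(x),(int((x+115)*5),695),0,.35,(255,0,0)); cv2.line(im,(int((x+115)*5),680),(int((x+115)*5),670),(255,0,0))
for y in range(-60,70,10): cv2.putText(im,str(y),(550,int((70-y)*5)),0,.35,(255,0,0))
cv2.imwrite("pics/rect.png",cv2.resize(im[:,:,::-1],None,fx=.84,fy=.84))
k=(L[...,2]>9)&(L[...,2]<24)&(abs(L[...,1])<90)&(L[...,0]>-92)&(L[...,0]<60)&(abs(L[...,0])+abs(L[...,1])<118)
print(np.c_[L[k],pic[k]].round().astype(int).tolist())
```

```text
[[-68, 50, 15, 138, 136, 136], [-60, 42, 17, 139, 136, 133], [-58, 42, 16, 146, 143, 140], [-56, 42, 15, 165, 160, 158], [-68, 43, 17, 75, 75, 75], [-65, 42, 16, 87, 84, 84], [-59, 37, 17, 135, 134, 132], [-57, 37, 16, 152, 151, 148], [-57, 40, 13, 154, 151, 148], [-56, 43, 11, 162, 158, 154], [-71, 42, 16, 60, 61, 58], [-69, 43, 15, 63, 62, 59], [-64, 38, 16, 119, 115, 113], [-61, 36, 15, 153, 152, 149], [-57, 34, 15, 153, 151, 148], [-58, 39, 12, 156, 154, 153], [-55, 37, 11, 155, 152, 150], [-74, 41, 16, 80, 78, 77], [-70, 38, 16, 71, 71, 69], [-64, 32, 17, 118, 116, 116], [-64, 34, 15, 146, 144, 141], [-61, 34, 14, 148, 146, 145], [-58, 33, 13, 153, 149, 147], [-60, 38, 9, 153, 150, 148], [-77, 39, 16, 134, 130, 129], [-74, 37, 15, 107, 107, 103], [-70, 34, 15, 116, 113, 110], [-67, 33, 15, 136, 133, 132], [-63, 30, 15, 136, 135, 133], [-62, 32, 13, 137, 135, 132], [-59, 32, 11, 144, 143, 140], [-58, 33, 10, 149, 147, 145], [-76, 34, 16, 141, 139, 137], [-74, 34, 14, 138, 137, 133], [-69, 30, 15, 126, 124, 121], [-67, 31, 13, 121, 119, 117], [-64, 29, 13, 126, 124, 123], [-63, 30
[... 3311 characters left out ...]
], [-61, -33, 15, 102, 82, 49], [-57, -36, 15, 115, 96, 68], [-56, -34, 13, 124, 112, 95], [-80, -26, 16, 87, 80, 74], [-69, -39, 22, 69, 64, 59], [-67, -38, 20, 76, 62, 51], [-63, -41, 20, 106, 85, 59], [-62, -40, 19, 117, 91, 55], [-59, -41, 18, 109, 88, 56], [-60, -37, 14, 106, 87, 55], [-57, -38, 14, 113, 93, 61], [-54, -39, 13, 118, 97, 72], [-64, -46, 22, 143, 126, 103], [-64, -42, 19, 127, 103, 73], [-63, -40, 17, 121, 97, 61], [-62, -40, 15, 116, 94, 59], [-59, -41, 14, 113, 90, 58], [-57, -38, 11, 112, 88, 55], [-55, -38, 9, 114, 94, 67], [-60, -45, 16, 129, 110, 84], [-58, -45, 14, 119, 96, 63], [-60, -39, 10, 116, 91, 54], [-54, -44, 11, 115, 92, 60], [-58, -45, 11, 133, 112, 83]]
```

View pics/rect.png

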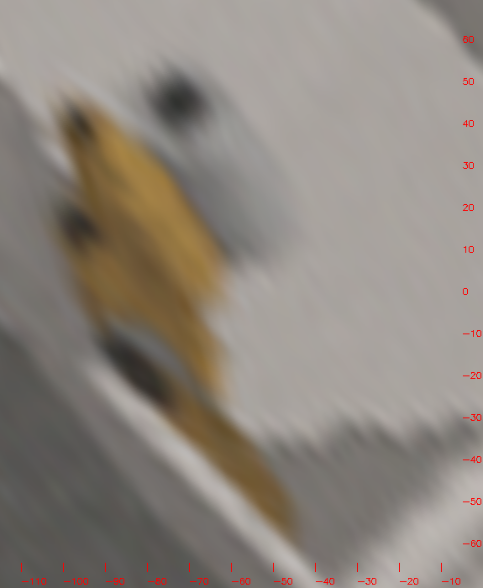

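In the tray frame the nuts are at about (-83,25), (-81,-3) and (-63,-40), and the collars at (-80,-20) and (-67,38). All five touch one another, packed against the pouring wall, and none is left upslope. I confirm foot contact by lowering slightly, check that it's steady and the bystanders haven't moved, and then finish.

Run:
```python
from h import *
q,o=tool(37,-1)
for dz in(.6,1.0,1.4):
    r.line_to(q-[0,0,dz],o,velocity=5); r.hold(.4); t=st(dz)
    if t['ft_force'][2]>-1: break
r.hold(1); st("steady"); pic=plane("scene",37)
a=cv2.imread("pics/scene0.png"); b=pic[:,:,::-1]
cv2.imwrite("pics/final.png",np.vstack([a[130:370,130:450],b[130:370,130:450]]))
for nm,(u,v) in dict(tin=(352,209),cap=(353,283),stone=(264,277),former=(200,330),core=(428,160),wrench=(384,160),driver=(165,285)).items():
    w=18; s=cv2.matchTemplate(b[v-w-8:v+w+8,u-w-8:u+w+8].copy(),a[v-w:v+w,u-w:u+w],cv2.TM_CCOEFF_NORMED); m=cv2.minMaxLoc(s); print(nm,round(m[1],2),m[3][0]-8,m[3][1]-8)
```

```text
0.6 21.74 [604.4 -55.6 153.4] [-0.2  0.1 -1. ] [-0.86  1.61  0.06] 0.131
1.0 22.39 [604.6 -55.6 153.2] [-0.7 -0.2  0.8] [-0.62  1.47  0.06] 0.134
steady 23.39 [604.6 -55.6 153.1] [0.5 0.7 2.8] [-0.38  0.92 -0.01] 0.135
scene pts 512 tilt err x,y deg [-0.55 -0.08] floor z 3.73 foot [ 499.6 -122.5   -0.8]
tin 0.59 1 0
cap 0.99 0 0
stone 0.64 0 0
former 0.99 0 0
core 1.0 0 0
wrench 0.98 0 0
driver 0.98 0 0
```

View pics/final.png

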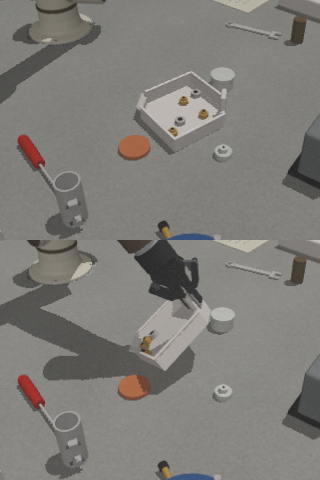

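The last view shows all five pieces in the pouring corner and every bystander where it was. The foot is pressed lightly on the bench, so I hand in.

Run:
```python
from h import *
st("before"); print(order.finish_job())
```

```text
before 23.44 [604.6 -55.7 153.1] [0.5 0.8 2.5] [-0.42  1.01  0.04] 0.133
the job is handed in; nothing more can be done
None
```

I pinched the tray's finger grip across its 12 mm thickness at 60 N and tipped the tray to 37° about its foot edge. The job went in at 23.4 s with the tray still held there.

**Nuts and collars:** All five lie packed against each other at the pouring wall, with none upslope and none spilled. The farthest two, a nut and a collar against the side walls, are about 45–55 mm from the corner's midpoint, because three pieces fill the row along the pouring wall.

**Tilt and grip:** The depth fit gives about 36.5–37°. The finger gap held steady at 0.13. By arm pose the foot edge is within 1 mm of bench level. The wrist force rose each time I lowered the tray slightly, and it ended at about +2.5 N, so the foot is pressing lightly on the bench.

**Bystanders:** The cap, former, soil core, wrench and screwdriver matched the first image without any shift.

**Weaker checks:**
- The image match for the tin (0.59) and the stone (0.64) was poor because the tray or its shadow partly covers them. The best match still showed 0 to 1 px of shift, and both look unmoved.
- The top camera was blocked by the arm at the end, so the final tilt and the packing rest on the scene camera alone.

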